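# Scan the slide box's bar code in a small clinic laboratory

### The arm

A 7-joint arm with a two-finger parallel gripper is mounted at the origin on the work surface. World frame = base frame: x ahead of the robot, y to its left, z up, the work surface at z = 0. Lengths are in m, angles in rad, forces in N, time in s.
With the tool pointing down it reaches from about 0.4 to 0.875 m from the base axis. Payload 4.4 kg.
Tool frame: the origin (TCP) lies at the very end of the fingers, on their centre line; the grasp point (between the pads) lies 19 mm behind it; z points along the fingers, y is the line along which they close (so a half turn about z gives the same grasp; the last joint's range is limited). The gripper opens to 85 mm and grips with 20 to 120 N. Pads are 22 mm wide; open, the fingers measure 114 mm over their backs; the gripper's body (76 mm by 85 mm) begins 54 mm behind the grasp point. The pads swing forward as they close: fully open they stand 13 mm farther back than shut.
Start: joints at [1.103, 0.628, 0.038, 1.517, -0.027, 0.996, -0.02], TCP at [0.254, -0.598, 0.231] pointing down, gripper open.
Joint ranges: [-3.06, 3.06], [-0.37, 2.12], [-1.25, 1.32], [0.18, 2.47], [-1.1, 4.24], [0.23, 1.98], [-2.94, 2.94]. Speed limits (rad/s): [2.57, 2.57, 3.14, 3.14, 3.14, 3.14, 3.14].

### API

Orientations are given as a 3x3 rotation matrix whose columns are the frame's x, y, z axes.
In Python, from workcell import * gives the robot as it stands. The module is installed in compiled form; this text tells all that it offers.
- The arm moves only by the tool carry_out, never from a script. Its arguments are lists of equal length, an entry for each row: "slide": the shift along the tool's x, y, z in cm, a list of three; "dr": the turn, a rotation vector about the tool's x, y, z in rad, a list of three; "fingers": the opening, from 0 (shut) to 1 (fully open). A call has 1 to 8 rows; each row is the pose to reach, as a shift and turn from the pose commanded when the call began, along the tool's axes at that moment; what a row does not reach only later rows make up. A row lasts 1/8 s, in which the tool goes at most 62.5 mm and 10.7 degrees, less where a joint would pass 70% of its speed; a pose out of reach is approached as far as the arm can. A call with a gripper value outside its range is refused whole. The fingers move at their own pace and stop on an object; "force" is the grip in N (left out, the last holds). Time passes only in rows, so rows that repeat a pose let the fingers close. It gives the time, the measured TCP pose, the force, the opening and the grip force at its end, in the units of the state.
- read_state(): the state, without advancing time (a new reading comes with each control period).
- camera(name): name is "side" or "top"; returns a dict with "color" (420x560x3 uint8, red, green, blue), "range_z" (420x560 float32, m along the optical axis (not along the pixel's ray), 0 where there is no reading), "intrinsics" (3x3 intrinsics, pixels), "k1" (the pictures are not rectified: a ray, as slopes to the right and down, at radius r is drawn at 1 + k1 r^2 times it, then the intrinsics apply), "R" (3x3) and "t" (3): a world point X has camera coordinates R X + t. Camera axes: x right, y down, z forward; pixel columns grow to the right and rows downward; lengths in m; the calibration is good to about 2 mm. A picture is of the moment at which its call begins.
- finish_job(): hands the job in; it is judged then, once.
The state is a dict: "time": time; "qpos": joint angles; "dq": joint speeds; "effort": joint torques, N m; "position": TCP position; "eef_rot": TCP orientation; "force": force on the tool from outside, world axes, zero at the start; "wrist_torque": the same for the moment, N m; "finger_gap": finger opening in m; "grasp_force": force on a finger pad.
Only numpy, scipy, OpenCV 4.12 (cv2) and the standard library are available. Lean on these libraries where they do the work, as an engineer would, in place of code of your own. Each camera call takes 0.05 s, during which the arm holds its last target. There are 200 camera calls.

### The job

Switch on the scanner hub by pushing its toggle lever fully over, away from the robot's side. Then pick up the hand scanner, point the window under its nose squarely at the middle of the bar-code label on the slide box from about 8 cm away, and hold it steady there for two seconds without touching the box. Finally lay the scanner back without dropping it, flat on its underside, in the middle of its mat and let go; leave the slide box and the other things where they are and the hub switched on.

Things in the scene. Friction and masses are not known exactly. Their poses are not given: they have to be found in the camera images.
- hub: fixed white desk unit, 150 x 100 x 45 mm (x, y, z), with the toggle switch in the middle of its top; origin at the centre of its underside. Its own +x is the direction in which the lever is pushed to switch on (roughly away from the robot)
- switch (a joint): the black toggle lever on the hub, 75 mm long, hinged across the hub's y axis: 0 = off (leaning to the hub's -x), 1.0 = on (leaning to the hub's +x, against its stop); it stays where it is left
- switch_tip (a point): the free end of the toggle lever; it moves with the lever along the hub's x
- mat: fixed black rubber mat, 180 x 110 x 4 mm; origin at the centre of its underside
- scanner: loose grey and white hand scanner lying on the mat, about 0.2 kg: a straight grey handle 125 mm long (own x from -85 to +40 mm), 34 mm wide (y) and 34 mm high (z), with a 66 mm wide white head on its +x end whose top is 64 mm above the underside and whose nose reaches x = +94 mm. Origin on the underside, 85 mm from the handle's rear end; own x runs towards the head, z up
- scanner_grip (a point): where to grip the handle: on its centre line, 20 mm behind the scanner's origin, 22 mm above the underside
- scanner_window (a point): centre of the scanner's dark window, on the head's slanted lower front face, 80 mm ahead of the scanner's origin and 26 mm above the underside. Its own x axis is the viewing direction, which points forward and 45 degrees down from the handle; its y is the scanner's y
- slidebox: loose plain grey plastic slide box, 110 x 120 x 120 mm, 0.7 kg, with a 45 degree slanted front from 40 mm up to 120 mm high facing its own -x (roughly the robot); origin at the centre of its underside. The only thing with a bar code
- label (a point): centre of the bar-code label (72 mm wide, 48 mm high, white with black bars) on the slanted front, 15 mm ahead (-x) of the box's origin and 80 mm above its underside. Its own z points straight out of the label, its x up the slope, its y across
- bottle: bystander: white reagent bottle, 60 mm across, 150 mm high; origin at the centre of its underside
- carton: bystander: low cardboard box, 100 x 75 x 45 mm, with a blank paper label on top; origin at the centre of its underside
- jar: bystander: amber glass jar with a steel lid, 70 mm across, 85 mm high; origin at the centre of its underside

How it is judged:
By the outcome, as a careful person would: the job done as asked, in the order asked, and still so for the second after the job is handed in, with the robot touching nothing.
It also fails if it takes over 64 s, if anything falls off the work surface, if the arm or the gripper's body presses on something with over 40 N, if the wrist force passes 120 N, or if a joint passes its speed limit or range.

## Working session

There is one attempt and no reset: what is moved stays moved. The work goes in short steps, Python scripts to look and compute and a tool call to move; the robot and the scene stay as the last step left them, time stands still between calls to the robot, and variables do not carry over. Pictures are saved under pics/ and viewed, at most 10 in all, crops included, and the job is handed in when it is done.

Besides the shell and the picture viewer there is one more tool, called after "Emit:" by a JSON object that holds its "api" and its "payload". carry_out: Moves the arm, as the interface text tells. Its arguments: {"type":"object","properties":{"slide":{"type":"array","items":{"type":"array","items":{"type":"number"}}},"dr":{"type":"array","items":{"type":"array","items":{"type":"number"}}},"fingers":{"type":"array","items":{"type":"number"}},"force":{"type":"number"}},"required":["slide","dr","fingers"]}

```bash
mkdir -p pics; cat > h.py <<'E'
import numpy as np, cv2
from workcell import *
np.set_printoptions(precision=4,suppress=True)
def cloud(c):
    K=c["intrinsics"];h,w=c["range_z"].shape
    u,v=np.meshgrid(np.arange(w),np.arange(h))
    s=rays(c,np.stack([u,v],-1).reshape(-1,2)).reshape(h,w,3)
    return (s*c["range_z"][...,None]-c["t"])@c["R"]
def rays(c,uv):
    D=np.array([c["k1"],0,0,0,0.])
    p=cv2.undistortPoints(np.asarray(uv,float).reshape(-1,1,2),c["intrinsics"],D).reshape(-1,2)
    return np.c_[p,np.ones(len(p))]
def plane(c,uv,z):
    d=rays(c,uv)@c["R"];o=-c["R"].T@c["t"]
    return o+d*((z-o[2])/d[:,2])[:,None]
E
python3 - <<'E'
from h import *
print(read_state())
for n in("side","top"):
    c=camera(n);cv2.imwrite(f"pics/{n}0.png",c["color"][...,::-1]);np.savez(f"{n}0.npz",**c)
    print(n,c["intrinsics"],c["k1"],-c["R"].T@c["t"],c["R"],(c["range_z"]>0).mean())
E
```

```text
{'time': 0.0, 'qpos': array([ 1.1032,  0.6293,  0.0385,  1.5184, -0.027 ,  0.9963, -0.02  ]), 'dq': array([ 0.0006, -0.0004,  0.0001,  0.0004,  0.0007, -0.0006,  0.0007]), 'effort': array([ -0.0001, -56.3404,   1.2263, -19.3449,   0.0111,   0.0106,
         0.    ]), 'position': array([ 0.254 , -0.5976,  0.2304]), 'eef_rot': array([[ 0.9204,  0.391 , -0.0008],
       [ 0.391 , -0.9204,  0.0017],
       [-0.    , -0.0019, -1.    ]]), 'force': array([ 0.2848, -0.1728,  0.2022]), 'wrist_torque': array([ 0.0605,  0.036 , -0.0037]), 'grasp_force': 0.0, 'finger_gap': 0.0852387315857042}
side [[391.3298   0.     278.4131]
 [  0.     391.3298 208.8891]
 [  0.       0.       1.    ]] -0.031659793363257464 [ 0.4512 -0.7576  0.7183] [[ 0.977  -0.2123  0.0189]
 [-0.1167 -0.6072 -0.786 ]
 [ 0.1784  0.7657 -0.618 ]] 0.9960501700680272
top [[427.4991   0.     277.7639]
 [  0.     427.4991 205.772 ]
 [  0.       0.       1.    ]] -0.03331313161103694 [ 0.5354 -0.0128  1.4149] [[ 0.0207 -0.9997 -0.0126]
 [-0.9969 -0.0197 -0.0757]
 [ 0.0755  0.0141 -0.997 ]] 0.9960586734693877
```

View pics/side0.png

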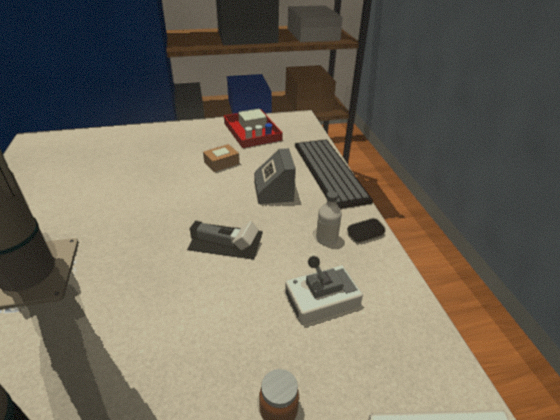

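View pics/top0.png

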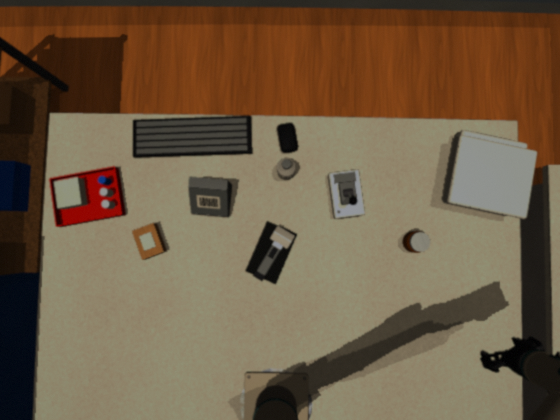

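The side view shows the scanner on its mat at about (226,238), hub (323,293) with the lever knob at (314,262), and slide box (275,178). In the top view the scanner is at (270,250), hub (346,193) with its lever knob at (351,200) leaning to the robot, the box label at (208,201), bottle (287,168), jar (417,240) and carton (148,240).

```bash
python3 - <<'E'
from h import *
T=dict(np.load("top0.npz"));S=dict(np.load("side0.npz"))
ct=cloud(T);cs=cloud(S)
def rect(p):
    (c,s,a)=cv2.minAreaRect((p[:,:2]*1000).astype(np.float32));return np.round(c,1),np.round(s,1),round(a,1)
for nm,c,P in(("top",T,ct),("side",S,cs)):
    print(nm,"table z",np.median(P[...,2][(abs(P[...,2])<.03)&(P[...,0]>.3)]))
    m=((P[...,2]>.012)&(P[...,0]>.25)&(P[...,0]<.75)&(abs(P[...,1])<.5)&(P[...,2]<.25)).astype(np.uint8)
    n,l,st,ce=cv2.connectedComponentsWithStats(m)
    for i in range(1,n):
        if st[i,4]>80:
            p=P[l==i];print(st[i],"max z",np.percentile(p[:,2],[50,95,99.5]),rect(p),np.median(c["color"][l==i],0))
# hub top, box top
for nm,c,P in(("top",T,ct),("side",S,cs)):
    g=c["color"].astype(float).mean(-1)
    hub=(abs(P[...,2]-.043)<.012)&(P[...,1]<-.09)&(P[...,1]>-.28)&(P[...,0]>.4)&(P[...,0]<.75)
    print(nm,"hub",rect(P[hub]),np.median(P[hub],0))
    lev=(P[...,2]>.085)&(P[...,1]<-.08)&(P[...,1]>-.3)&(P[...,0]>.4)&(P[...,0]<.75)
    print("lever",P[lev].mean(0) if lev.any() else 0,P[lev].max(0),P[lev].min(0),lev.sum())
for nm,r,c in(("top",(160,320,160,400),T),("side",(130,330,170,380),S)):
    y0,y1,x0,x1=r;im=c["color"][y0:y1,x0:x1,::-1]
    im=cv2.convertScaleAbs(cv2.resize(im,None,fx=3.3 if nm=="top" else 3,fy=3.3 if nm=="top" else 3,interpolation=cv2.INTER_CUBIC),alpha=1.3,beta=10)
    cv2.imwrite(f"pics/{nm}crop.png",im)
E
```

```text
top table z 0.000813452580221917
[277 167  18  13 173] max z [0.0975 0.1404 0.1548] (array([739.3, -16.2]), array([55.3, 21.1]), 89.6) [97. 88. 71.]
[ 328  173   37   46 1418] max z [0.0466 0.0859 0.1481] (array([ 682.3, -213.6]), array([148.1, 101.4]), 8.2) [117. 116. 105.]
[ 188  176   44   41 1535] max z [0.0939 0.123  0.1257] (array([661.2, 225. ]), array([121.7, 110.6]), 85.7) [61. 58. 49.]
[132 223  35  37 824] max z [0.0453 0.0507 0.0532] (array([518.1, 423.3]), array([100.5,  78.7]), 22.7) [128.  83.  41.]
[253 226  41  55 738] max z [0.0423 0.0654 0.0703] (array([481.7,  17.6]), array([ 68.7, 180.3]), 66.9) [82. 79. 71.]
[403 231  28  22 488] max z [0.083  0.0892 0.0915] (array([ 534.6, -434.1]), array([64.5, 66. ]), 48.0) [129. 126. 112.]
side table z 0.00022742883966740945
[203 144  37  25 629] max z [0.0439 0.0479 0.0495] (array([519. , 420.7]), array([102.9,  83.1]), 22.7) [150. 116.  74.]
[ 254  148   42   54 1725] max z [0.0737 0.1211 0.1226] (array([661.5, 221.7]), array([128.3, 110.5]), 86.1) [80. 78. 68.]
[316 192  14  51 445] max z [0.0752 0.1314 0.1509] (array([739.5, -24. ]), array([20.8, 51. ]), 2.2) [96. 91. 78.]
[ 189  220   70   30 1141] max z [0.0389 0.0638 0.0677] (array([483.6,  21.5]), array([ 69.1, 178.7]), 60.5) [99. 96. 84.]
[ 285  255   72   67 2959] max z [0.0457 0.1051 0.147 ] (array([ 681.9, -217.8]), array([148.9, 101.7]), 8.5) [104. 102.  91.]
[ 259  369   41   51 1776] max z [0.0838 0.0867 0.0878] (array([ 532.9, -442.9]), array([65.6, 65.7]), 26.4) [155. 155. 140.]
top hub (array([ 682.5, -213.7]), array([147.6, 101.1]), 8.2) [ 0.6728 -0.2065  0.0453]
lever [ 0.6576 -0.2164  0.1343] [ 0.6837 -0.2072  0.1503] [ 0.6415 -0.228   0.0853] 73
side hub (array([ 682.1, -217.5]), array([148.3, 101.2]), 8.5) [ 0.6587 -0.2413  0.0451]
lever [ 0.6566 -0.2246  0.1301] [ 0.681  -0.2106  0.1499] [ 0.6409 -0.2338  0.0856] 177
```

View pics/topcrop.png

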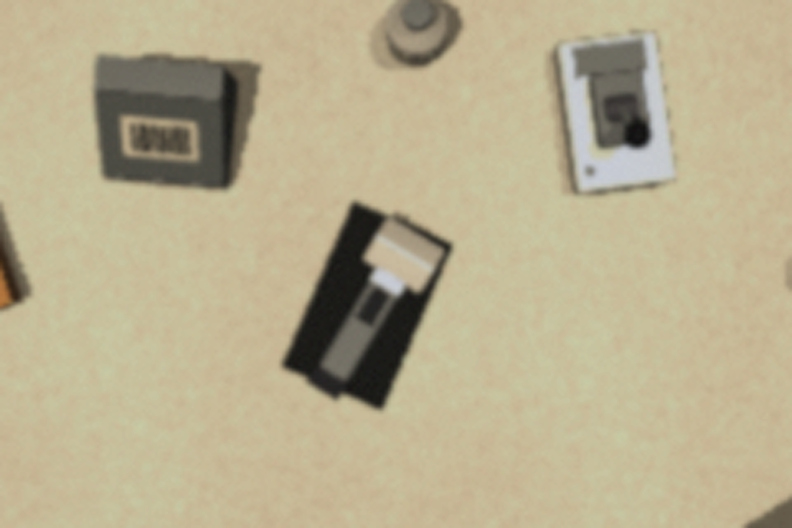

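View pics/sidecrop.png

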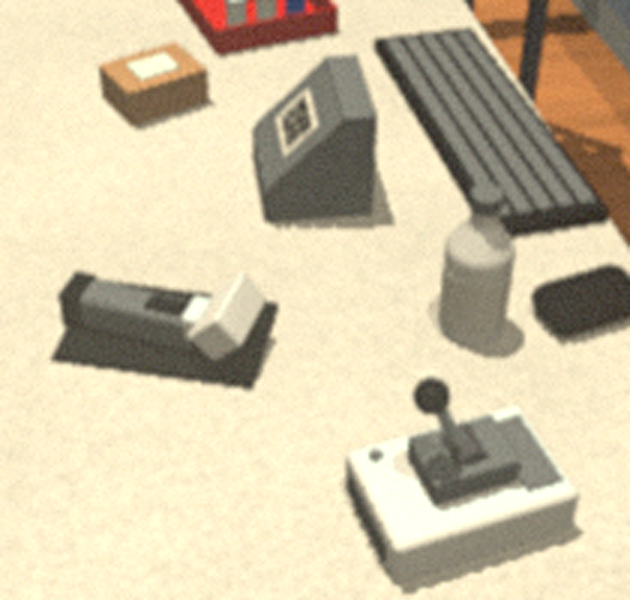

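The crops show the mat's corners at about (355,203), (452,245), (382,408), (285,366) in the top crop. The scanner's handle runs from (335,390) to the head at (408,250), and the lever knob is leaning toward the robot at (635,132).

```bash
cat > scene.py <<'E'
from h import *
def scan_pose(c):
    P=cloud(c)
    return P
E
python3 - <<'E'
from h import *
T=dict(np.load("top0.npz"));S=dict(np.load("side0.npz"))
tc=np.array([[355,203],[452,245],[382,408],[285,366]])/3.3+160
def rect(p):
    (c,s,a)=cv2.minAreaRect((p[:,:2]*1000).astype(np.float32));return np.round(c,1),np.round(s,1),round(a,1)
print("mat corners top",rect(plane(T,tc,.004)))
sc=np.array([[255,387],[278,303],[54,360]])/3+[170,130]
print("mat side corners",plane(S,sc,.004))
for nm,c in(("top",T),("side",S)):
    P=cloud(c);g=c["color"].astype(float).mean(-1)
    near=(np.hypot(P[...,0]-.48,P[...,1]-.02)<.14)
    mat=near&(abs(P[...,2]-.004)<.012)&(g<45)
    print(nm,"mat",rect(P[mat]),mat.sum(),np.median(P[mat],0),)
    hand=near&(P[...,2]>.033)&(P[...,2]<.044)
    q=P[hand];q=q[(q-np.median(q,0))[:,0]<.03]
    print(" handle top z",np.median(q[:,2]),"rect",rect(q),len(q))
    hd=near&(P[...,2]>.055);print(" head",rect(P[hd]),np.median(P[hd],0),P[hd][:,2].max(),hd.sum())
    al=near&(P[...,2]>.02);print(" all",rect(P[al]))
    box=(abs(P[...,0]-.66)<.08)&(abs(P[...,1]-.223)<.08)
    s=box&(P[...,2]>.05)&(P[...,2]<.112)
    q=P[s]
    if nm=="side":  # keep slope only: lateral coordinate away from the side face
        q=q[q[:,1]>.185]
    for _ in range(4):
        m=q.mean(0);n=np.linalg.svd(q-m,full_matrices=False)[2][2];n*=np.sign(n[2]);q=q[abs((q-m)@n)<.006]
    print(" slope n",n,"yaw",np.degrees(np.arctan2(-n[1],-n[0])),"pt",m)
    lab=box&(P[...,2]>.05)&(P[...,2]<.112)&(g>1.45*np.median(g[s]))
    k=cv2.morphologyEx(lab.astype(np.uint8),cv2.MORPH_CLOSE,np.ones((7,7)))
    nn,l,st,_=cv2.connectedComponentsWithStats(k);i=1+st[1:,4].argmax();ct=cv2.minAreaRect(np.argwhere(l==i)[:,::-1].astype(np.float32))
    d=rays(c,[ct[0]])@c["R"];o=-c["R"].T@c["t"];t=((m-o)@n)/(d@n);print(" label px",ct,st[i],"label",o+d*t[:,None])
E
```

```text
mat corners top (array([488. ,  23.8]), array([105.6, 176.2]), 68.0)
mat side corners [[ 0.5553 -0.0623  0.004 ]
 [ 0.5939  0.0394  0.004 ]
 [ 0.3903  0.0031  0.004 ]]
top mat (array([489.9,  26.5]), array([104.9, 176.6]), 67.7) 961 [0.477  0.0373 0.0045]
 handle top z 0.03848914106262076 rect (array([452. ,  42.3]), array([ 33.9, 104. ]), 59.4) 299
 head (array([544.1, -10. ]), array([64.7, 36.4]), 60.2) [ 0.5354 -0.0128  1.4149] 1.414866038148513 1105
 all (array([484.2,  24.2]), array([ 65.6, 178.3]), 60.5)
 slope n [-0.6921  0.036   0.7209] yaw -2.9783735337558253 pt [0.6466 0.2291 0.081 ]
 label px ((204.41326904296875, 200.9857177734375), (15.025553703308105, 30.87820053100586), 88.02507019042969) [189 194  32  16 320] label [[0.6469 0.2369 0.0809]]
side mat (array([487.9,  -1.3]), array([ 92.4, 180. ]), 83.5) 133 [ 0.5286 -0.019   0.0046]
 handle top z 0.03821225585107155 rect (array([455.1,  38.7]), array([ 37.8, 112.1]), 60.6) 362
 head (array([543.6, -11.8]), array([68.1, 29.2]), 58.7) [ 0.5425 -0.0177  0.0617] 0.06870026035352966 194
 all (array([483.6,  21.5]), array([ 69.1, 178.7]), 60.5)
 slope n [-0.7048  0.0552  0.7072] yaw -4.482187572729946 pt [0.6477 0.2317 0.0818]
 label px ((268.0, 168.5), (14.849242210388184, 23.334524154663086), 45.0) [257 156  19  26 194] label [[0.6464 0.2324 0.0805]]
```

Emit:
{"api": "carry_out", "payload": {"slide": [[5.6,-2.6,0],[11.2,-5.2,0],[16.8,-7.9,0],[22.4,-10.5,0],[28,-13.1,0],[33.6,-15.8,0],[39.2,-18.4,0],[44.7,-21,0]], "dr": [[0,0,0.03],[0,0,0.06],[0,0,0.1],[0,0,0.13],[0,0,0.16],[0,0,0.19],[0,0,0.23],[0,0,0.257]], "fingers": [0,0,0,0,0,0,0,0], "force": 40}}

```text
time: 1.1
position: [0.5845, -0.2285, 0.231]
eef_rot: [[0.99, 0.143, -0.0], [0.143, -0.99, -0.0], [-0.0, -0.0, -1.0]]
force: [0.7, -0.6, 0.2]
finger_gap: 0.0
grasp_force: 0.0
```

Emit:
{"api": "carry_out", "payload": {"slide": [[0,0,5],[0,0,10],[2,0,11],[4,0,11],[5.5,0,11],[7,0,11],[8.5,0,11],[9.5,0,11]], "dr": [[0,0,0],[0,0,0],[0,0,0],[0,0,0],[0,0,0],[0,0,0],[0,0,0],[0,0,0]], "fingers": [0,0,0,0,0,0,0,0]}}

```text
time: 2.1
position: [0.6775, -0.2163, 0.1207]
eef_rot: [[0.99, 0.144, -0.001], [0.144, -0.99, 0.0], [-0.001, -0.0, -1.0]]
force: [-0.4, 0.5, -1.2]
finger_gap: -0.0001
grasp_force: 0.5
```

Emit:
{"api": "carry_out", "payload": {"slide": [[0.5,0,0],[1,0,0],[1.2,0,0]], "dr": [[0,0,0],[0,0,0],[0,0,0]], "fingers": [0,0,0]}}

```text
time: 2.48
position: [0.6892, -0.2147, 0.1211]
eef_rot: [[0.99, 0.144, -0.001], [0.144, -0.99, 0.0], [-0.001, -0.0, -1.0]]
force: [-1.4, 0.5, -0.8]
finger_gap: 0.0001
grasp_force: 0.5
```

Light force so far; keep going until the stop shows.

Emit:
{"api": "carry_out", "payload": {"slide": [[0.4,0,0],[0.7,0,0]], "dr": [[0,0,0],[0,0,0]], "fingers": [0,0]}}

```text
time: 2.72
position: [0.6963, -0.2138, 0.1213]
eef_rot: [[0.99, 0.144, -0.0], [0.144, -0.99, -0.0], [-0.0, 0.0, -1.0]]
force: [-3.7, -1.1, 0.5]
finger_gap: -0.0
grasp_force: 2.6
```

```bash
python3 - <<'E'
from h import *
print(read_state()["force"],read_state()["position"])
c=camera("side");P=cloud(c)
im=c["color"][220:330,270:380,::-1];cv2.imwrite("pics/lev1.png",cv2.convertScaleAbs(cv2.resize(im,None,fx=5,fy=5,interpolation=cv2.INTER_CUBIC),alpha=1.3,beta=10))
E
```

```text
[-3.7025 -1.0572  0.453 ] [ 0.6963 -0.2138  0.1213]
```

View pics/lev1.png

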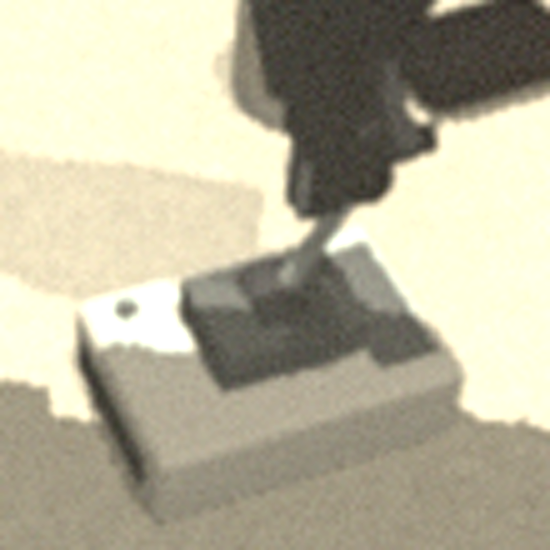

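The lever stem at (320,235) now leans forward under the fingers. Push a little more.

Emit:
{"api": "carry_out", "payload": {"slide": [[0.3,0,0],[0.5,0,0]], "dr": [[0,0,0],[0,0,0]], "fingers": [0,0]}}

```text
time: 3.02
position: [0.6966, -0.2138, 0.1211]
eef_rot: [[0.99, 0.143, -0.01], [0.143, -0.99, 0.0], [-0.01, -0.002, -1.0]]
force: [-13.6, 0.4, 8.5]
finger_gap: 0.0001
grasp_force: 7.0
```

Emit:
{"api": "carry_out", "payload": {"slide": [[0.2,0,0],[0.4,0,0]], "dr": [[0,0,0],[0,0,0]], "fingers": [0,0]}}

```text
time: 3.28
position: [0.6968, -0.2138, 0.1211]
eef_rot: [[0.99, 0.142, -0.018], [0.142, -0.99, 0.001], [-0.017, -0.003, -1.0]]
force: [-21.8, 0.2, 13.7]
finger_gap: -0.0001
grasp_force: 11.1
```

Emit:
{"api": "carry_out", "payload": {"slide": [[-4,0,0],[-8,0,-2],[-10,0,-7],[-13,-6,-7],[-15,-11.5,-7],[-17,-17,-7],[-19,-22.5,-7],[-20.5,-27.9,-7]], "dr": [[0,0,0],[0,0,0],[0,0,0.1],[0,0,0.2],[0,0,0.32],[0,0,0.44],[0,0,0.56],[0,0,0.66]], "fingers": [0,0,0,0.5,1,1,1,1]}}

```text
time: 4.28
position: [0.4621, 0.0361, 0.192]
eef_rot: [[0.868, -0.496, 0.003], [-0.496, -0.868, 0.001], [0.002, -0.002, -1.0]]
force: [0.1, 0.8, -0.8]
finger_gap: 0.0853
grasp_force: 0.0
```

```bash
python3 - <<'E'
from h import *
s=read_state();print(s["position"],s["eef_rot"],s["qpos"],s["finger_gap"])
for nm in("side","top"):
    c=camera(nm);P=cloud(c)
    lev=(P[...,2]>.085)&(P[...,1]<-.12)&(P[...,1]>-.3)&(P[...,0]>.6)&(P[...,0]<.78)&(P[...,2]<.17)
    print(P[lev].mean(0),P[lev].max(0),P[lev].min(0),lev.sum())
    for (x0,y0,w) in((180,180,200),) if nm=="side" else ():
        cv2.imwrite("pics/s2.png",cv2.convertScaleAbs(cv2.resize(c["color"][y0:y0+150,x0:x0+w,::-1],None,fx=3.5,fy=3.5,interpolation=cv2.INTER_CUBIC),alpha=1.3,beta=10))
E
```

```text
[0.4621 0.0361 0.192 ] [[ 0.8685 -0.4957  0.0028]
 [-0.4957 -0.8685  0.001 ]
 [ 0.0019 -0.0022 -1.    ]] [-0.3614  0.4403  0.3105  2.0723 -0.2164  0.656  -1.9962] 0.08525253098780614
[ 0.7112 -0.2157  0.1246] [ 0.7313 -0.2011  0.1484] [ 0.6882 -0.2246  0.0855] 207
[ 0.7143 -0.2082  0.1307] [ 0.7329 -0.1957  0.151 ] [ 0.6895 -0.2197  0.0857] 85
```

View pics/s2.png

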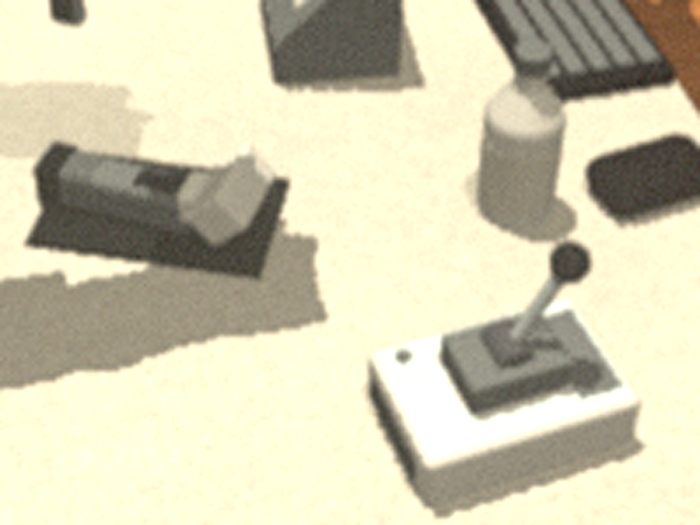

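The lever leans to the far side, with its knob at (570,262) in the crop, mirror-imaging the off state. Next is the scanner grasp.

Emit:
{"api": "carry_out", "payload": {"slide": [[0,0.1,6],[0,0.1,12],[0,0.1,15.5],[0,0.1,18.3],[0,0.1,18.3]], "dr": [[0,0,0],[0,0,0],[0,0,0],[0,0,0],[0,0,0]], "fingers": [1,1,1,1,1]}}

```text
time: 5.0
position: [0.4625, 0.0328, 0.0071]
eef_rot: [[0.87, -0.493, 0.001], [-0.493, -0.87, -0.001], [0.001, 0.0, -1.0]]
force: [-0.4, 0.6, -0.7]
finger_gap: 0.0858
grasp_force: 0.0
```

Emit:
{"api": "carry_out", "payload": {"slide": [[0,0,0],[0,0,0],[0,0,0],[0,0,0],[0,0,0],[0,0,0]], "dr": [[0,0,0],[0,0,0],[0,0,0],[0,0,0],[0,0,0],[0,0,0]], "fingers": [0.6,0.3,0.2,0.2,0.2,0.2], "force": 60}}

```text
time: 5.75
position: [0.4625, 0.0334, 0.0092]
eef_rot: [[0.87, -0.493, 0.002], [-0.493, -0.87, 0.001], [0.001, -0.002, -1.0]]
force: [0.3, 0.3, 6.5]
finger_gap: 0.0328
grasp_force: 60.5
```

Emit:
{"api": "carry_out", "payload": {"slide": [[0,0,-2],[0,0,-5],[0,0,-9],[0,0,-13],[0,0,-15],[0,0,-15]], "dr": [[0,0,0],[0,0,0],[0,0,0],[0,0,0],[0,0,0],[0,0,0]], "fingers": [0.2,0.2,0.2,0.2,0.2,0.2]}}

```text
time: 6.5
position: [0.4622, 0.0335, 0.1593]
eef_rot: [[0.87, -0.492, 0.003], [-0.492, -0.87, 0.001], [0.002, -0.002, -1.0]]
force: [0.7, 0.4, -3.0]
finger_gap: 0.0329
grasp_force: 60.4
```

```bash
python3 - <<'E'
from h import *
s=read_state();print(s["position"],s["eef_rot"],s["force"],s["finger_gap"])
c=camera("side");P=cloud(c);T=camera("top")
cv2.imwrite("pics/s3.png",cv2.convertScaleAbs(np.hstack([cv2.resize(c["color"][130:260,170:300,::-1],(400,400),interpolation=cv2.INTER_CUBIC),cv2.resize(T["color"][160:290,180:310,::-1],(400,400),interpolation=cv2.INTER_CUBIC)]),alpha=1.5,beta=15))
np.savez("side3.npz",**c);np.savez("top3.npz",**T)
# mat, now free, in both
for nm,k in(("side",c),("top",T)):
    Q=cloud(k);g=k["color"].astype(float).mean(-1)
    m=(np.hypot(Q[...,0]-.49,Q[...,1]-.023)<.13)&(abs(Q[...,2]-.004)<.012)&(g<55)
    print(nm,m.sum(),cv2.minAreaRect((Q[m][:,:2]*1000).astype(np.float32)))
E
```

```text
[0.4622 0.0335 0.1593] [[ 0.8705 -0.4922  0.0027]
 [-0.4922 -0.8705  0.0007]
 [ 0.002  -0.0019 -1.    ]] [ 0.732   0.4065 -3.0188] 0.03288907019136528
side 1712 ((488.9717102050781, 21.269432067871094), (106.7175521850586, 176.20518493652344), 68.05909729003906)
top 486 ((486.3912048339844, 17.30850601196289), (123.49797058105469, 191.30747985839844), 78.96036529541016)
```

View pics/s3.png

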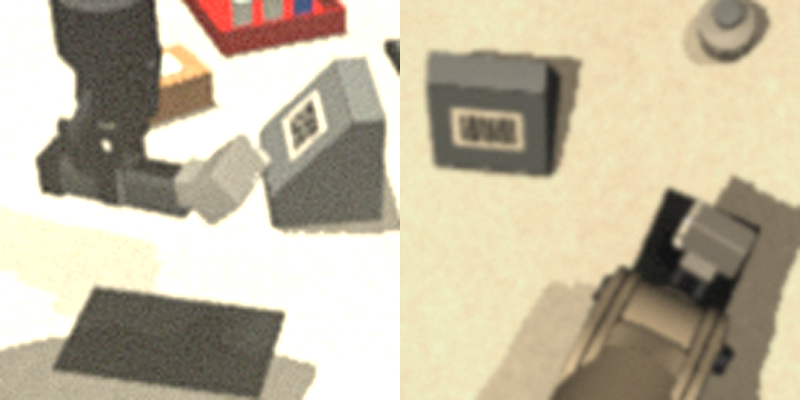

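The scanner is held level by the handle, with its head at about (220,180) in the left pane. Label centre is at (306,124) left and (487,129) right.

```bash
python3 - <<'E'
from h import *
S=dict(np.load("side3.npz"));T=dict(np.load("top3.npz"))
a=np.array([170,130])+np.array([306,124])/3.077-.5+.16; b=np.array([180,160])+np.array([87,129])/3.077-.34
o=[-c["R"].T@c["t"] for c in(S,T)];d=[(rays(c,[p])@c["R"])[0] for c,p in((S,a),(T,b))]
l=np.linalg.lstsq(np.c_[d[0],-d[1]],o[1]-o[0],rcond=None)[0]
p,q=o[0]+l[0]*d[0],o[1]+l[1]*d[1];print("label",p,q,(p+q)/2)
R=np.array([[.8705,-.4922,0],[-.4922,-.8705,0],[0,0,-1]]);tcp=np.array([.4622,.0335,.1593])
for nm,c in(("side",S),("top",T)):
    P=(cloud(c)-tcp)@R; P[...,2]*=-1   # tool x, y, up
    m=(P[...,0]>.045)&(P[...,0]<.13)&(abs(P[...,1])<.045)&(P[...,2]>-.02)&(P[...,2]<.08)
    q=P[m];print(nm,m.sum(),"min",np.percentile(q,1,axis=0),"max",np.percentile(q,99,axis=0))
    t=q[q[:,2]>.045]
    if len(t)>30:
        for _ in range(4):
            mm=t.mean(0);n=np.linalg.svd(t-mm,full_matrices=False)[2][2];n*=np.sign(n[2]);t=t[abs((t-mm)@n)<.004]
        print("  head top plane",n,mm,len(t),cv2.minAreaRect((q[q[:,2]>.03][:,:2]*1000).astype(np.float32)))
# before the grasp, same quantities relative to scanner for tilt reference
S0=dict(np.load("side0.npz"));tcp=np.array([.4625,.0334,.0092])
for nm,c in(("side0",S0),("top0",dict(np.load("top0.npz")))):
    P=(cloud(c)-tcp)@R;P[...,2]*=-1
    m=(P[...,0]>.045)&(P[...,0]<.13)&(abs(P[...,1])<.045)&(P[...,2]>.015)&(P[...,2]<.08);q=P[m]
    print(nm,m.sum(),"min",np.percentile(q,1,axis=0),"max",np.percentile(q,99,axis=0))
    t=q[q[:,2]>.045]
    for _ in range(4):
            mm=t.mean(0);n=np.linalg.svd(t-mm,full_matrices=False)[2][2];n*=np.sign(n[2]);t=t[abs((t-mm)@n)<.004]
    print("  head top plane",n,mm,len(t),cv2.minAreaRect((q[q[:,2]>.03][:,:2]*1000).astype(np.float32)))
E
```

```text
label [0.6484 0.2255 0.0793] [0.6454 0.226  0.0792] [0.6469 0.2257 0.0793]
side 633 min [ 0.0457 -0.0305  0.0011] max [0.1134 0.0343 0.058 ]
  head top plane [0.4704 0.0427 0.8814] [0.0975 0.0037 0.0517] 142 ((80.00874328613281, 0.9022483825683594), (69.3655014038086, 67.03384399414062), 0.2838732600212097)
top 473 min [ 0.0464 -0.0335  0.0247] max [0.1117 0.0302 0.0586]
  head top plane [0.0501 0.0332 0.9982] [ 0.0901 -0.0018  0.052 ] 123 ((79.09242248535156, -1.6745147705078125), (65.45668029785156, 66.41641998291016), 88.95310974121094)
side0 517 min [ 0.0465 -0.0305  0.0178] max [0.1134 0.0337 0.0586]
  head top plane [0.3511 0.045  0.9352] [0.0966 0.0045 0.0518] 119 ((79.46672058105469, 0.03791046142578125), (68.2928237915039, 69.14241790771484), 0.06519146263599396)
top0 372 min [ 0.0466 -0.0343  0.0282] max [0.1119 0.0293 0.0611]
  head top plane [-0.104  -0.0355  0.9939] [ 0.0896 -0.002   0.0523] 105 ((79.53999328613281, -2.6497116088867188), (65.55989837646484, 65.94371795654297), 89.99217224121094)
```

Emit:
{"api": "carry_out", "payload": {"slide": [[-1.5,-3.8,0],[-3,-7.6,0],[-4.5,-11.4,0],[-6,-15.2,0],[-7.5,-19,0],[-7.5,-19,1.5],[-7.5,-19,3.5],[-7.5,-19,4.35]], "dr": [[0,0,-0.09],[0,0,-0.18],[0,0,-0.27],[0,0,-0.36],[0,0,-0.443],[0,0,-0.443],[0,0,-0.443],[0,0,-0.443]], "fingers": [0.2,0.2,0.2,0.2,0.2,0.2,0.2,0.2]}}

```text
time: 7.6
position: [0.4883, 0.2338, 0.1124]
eef_rot: [[0.997, -0.074, -0.004], [-0.074, -0.997, -0.002], [-0.004, 0.003, -1.0]]
force: [-0.3, 0.2, -1.6]
finger_gap: 0.0328
grasp_force: 60.3
```

```bash
python3 - <<'E'
from h import *
s=read_state();print(s["position"],s["eef_rot"],s["force"],s["finger_gap"])
R=s["eef_rot"];tcp=s["position"]
im=[]
for nm in("side","top"):
    c=camera(nm);W=cloud(c);P=(W-tcp)@R;P[...,2]*=-1
    m=(P[...,0]>.045)&(P[...,0]<.118)&(abs(P[...,1])<.045)&(P[...,2]>-.02)&(P[...,2]<.08);q=P[m]
    print(nm,m.sum(),"min",np.percentile(q,1,axis=0),"max",np.percentile(q,99,axis=0),cv2.minAreaRect((q[q[:,2]>.03][:,:2]*1000).astype(np.float32)))
    b=(abs(W[...,0]-.69)<.045)&(abs(W[...,1]-.223)<.08)&(abs(W[...,2]-.121)<.012)
    print(" box top",cv2.minAreaRect((W[b][:,:2]*1000).astype(np.float32)),b.sum())
    y,x=(120,190) if nm=="side" else (150,150)
    im.append(cv2.resize(c["color"][y:y+110,x:x+110,::-1],(400,400),interpolation=cv2.INTER_CUBIC))
cv2.imwrite("pics/s4.png",cv2.convertScaleAbs(np.hstack(im),alpha=1.5,beta=15))
E
```

```text
[0.4883 0.2338 0.1124] [[ 0.9973 -0.0738 -0.0041]
 [-0.0738 -0.9973 -0.0024]
 [-0.0039  0.0027 -1.    ]] [-0.3185  0.1869 -1.6155] 0.032837119763827104
side 420 min [ 0.046  -0.0278  0.0031] max [0.1123 0.0357 0.0578] ((80.67597961425781, 4.550090789794922), (66.3519058227539, 69.56281280517578), 85.5981216430664)
 box top ((694.9649047851562, 218.34873962402344), (125.0063247680664, 42.78303909301758), 86.55714416503906) 350
top 465 min [ 0.0468 -0.0334  0.0095] max [0.1129 0.0312 0.0601] ((79.46892547607422, -1.382659912109375), (65.87760162353516, 67.93682861328125), 89.57842254638672)
 box top ((691.098388671875, 223.02285766601562), (120.78533935546875, 50.85081481933594), 86.10494995117188) 550
```

View pics/s4.png

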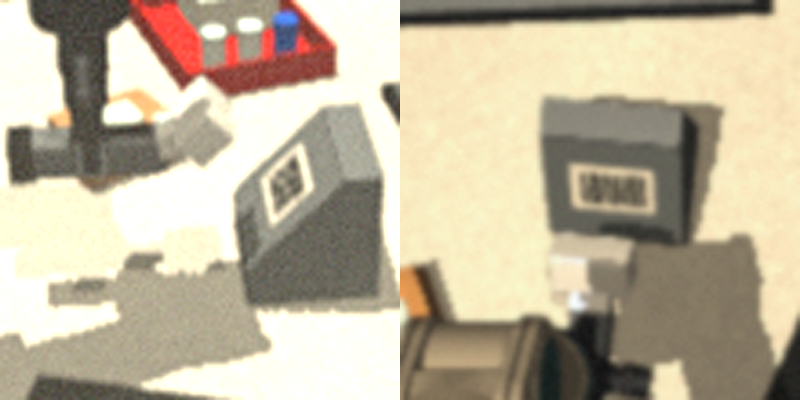

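The scanner's head, at (200,130) left, is level and faces the label at (290,185), clear of the box. Let it settle, with a small correction.

Emit:
{"api": "carry_out", "payload": {"slide": [[0,-0.1,0],[0,-0.1,0],[0,-0.1,0]], "dr": [[0,0,0],[0,0,0],[0,0,0]], "fingers": [0.2,0.2,0.2]}}

```text
time: 8.07
position: [0.4904, 0.2366, 0.1153]
eef_rot: [[0.997, -0.072, 0.001], [-0.072, -0.997, 0.001], [0.001, -0.001, -1.0]]
force: [0.2, -0.3, -2.1]
finger_gap: 0.0331
grasp_force: 60.3
```

Emit:
{"api": "carry_out", "payload": {"slide": [[0,0,0],[0,0,0],[0,0,0],[0,0,0],[0,0,0],[0,0,0],[0,0,0],[0,0,0]], "dr": [[0,0,0],[0,0,0],[0,0,0],[0,0,0],[0,0,0],[0,0,0],[0,0,0],[0,0,0]], "fingers": [0.2,0.2,0.2,0.2,0.2,0.2,0.2,0.2]}}

```text
time: 9.07
position: [0.49, 0.2365, 0.1148]
eef_rot: [[0.997, -0.072, -0.0], [-0.072, -0.997, -0.0], [-0.0, 0.0, -1.0]]
force: [-0.5, 0.4, -2.2]
finger_gap: 0.0333
grasp_force: 60.3
```

Emit:
{"api": "carry_out", "payload": {"slide": [[0,0,0],[0,0,0],[0,0,0],[0,0,0],[0,0,0],[0,0,0],[0,0,0],[0,0,0]], "dr": [[0,0,0],[0,0,0],[0,0,0],[0,0,0],[0,0,0],[0,0,0],[0,0,0],[0,0,0]], "fingers": [0.2,0.2,0.2,0.2,0.2,0.2,0.2,0.2]}}

```text
time: 10.07
position: [0.4901, 0.2365, 0.1148]
eef_rot: [[0.997, -0.072, 0.0], [-0.072, -0.997, 0.0], [0.0, -0.0, -1.0]]
force: [0.4, -0.2, -2.8]
finger_gap: 0.0329
grasp_force: 60.3
```

Emit:
{"api": "carry_out", "payload": {"slide": [[0,0,0],[0,0,0],[0,0,0],[0,0,0],[0,0,0],[0,0,0],[0,0,0],[0,0,0]], "dr": [[0,0,0],[0,0,0],[0,0,0],[0,0,0],[0,0,0],[0,0,0],[0,0,0],[0,0,0]], "fingers": [0.2,0.2,0.2,0.2,0.2,0.2,0.2,0.2]}}

```text
time: 11.08
position: [0.4901, 0.2365, 0.1148]
eef_rot: [[0.997, -0.072, 0.0], [-0.072, -0.997, -0.0], [0.0, 0.0, -1.0]]
force: [0.0, 0.5, -2.2]
finger_gap: 0.0331
grasp_force: 60.3
```

Emit:
{"api": "carry_out", "payload": {"slide": [[-1,0,-2],[-1.5,2,-4],[-1.5,6,-4],[-1.5,10,-4],[-1.2,14,-4],[-1,17.5,-4],[-0.8,20.6,-4],[-0.8,20.6,-4]], "dr": [[0,0,0],[0,0,0.05],[0,0,0.11],[0,0,0.17],[0,0,0.23],[0,0,0.28],[0,0,0.314],[0,0,0.314]], "fingers": [0.2,0.2,0.2,0.2,0.2,0.2,0.2,0.2]}}

```text
time: 12.08
position: [0.4673, 0.0288, 0.1552]
eef_rot: [[0.924, -0.382, 0.001], [-0.382, -0.924, -0.001], [0.001, 0.001, -1.0]]
force: [-0.5, -0.3, -2.2]
finger_gap: 0.0334
grasp_force: 60.4
```

Emit:
{"api": "carry_out", "payload": {"slide": [[0,0,3],[0,0,7],[0,0,10.5],[0,0,12.5],[0,0,12.5],[0,0,12.5]], "dr": [[0,0,0],[0,0,0],[0,0,0],[0,0,0],[0,0,0],[0,0,0]], "fingers": [0.2,0.2,0.2,0.2,0.2,0.2]}}

```text
time: 12.82
position: [0.4678, 0.032, 0.0304]
eef_rot: [[0.927, -0.376, 0.001], [-0.376, -0.927, 0.0], [0.001, -0.001, -1.0]]
force: [-0.1, 0.4, -2.2]
finger_gap: 0.0333
grasp_force: 60.3
```

```bash
python3 - <<'E'
from h import *
s=read_state();print(s["position"],s["eef_rot"],s["force"],s["finger_gap"])
im=[]
for nm in("side","top"):
    c=camera(nm)
    y,x=(190,170) if nm=="side" else (200,210)
    im.append(cv2.resize(c["color"][y:y+100,x:x+100,::-1],(400,400),interpolation=cv2.INTER_CUBIC))
cv2.imwrite("pics/s5.png",cv2.convertScaleAbs(np.hstack(im),alpha=1.5,beta=15))
E
```

```text
[0.4678 0.032  0.0304] [[ 0.9266 -0.3761  0.0011]
 [-0.3761 -0.9266  0.0002]
 [ 0.0009 -0.0006 -1.    ]] [-0.0763  0.3695 -2.2414] 0.033298118577837946
```

View pics/s5.png

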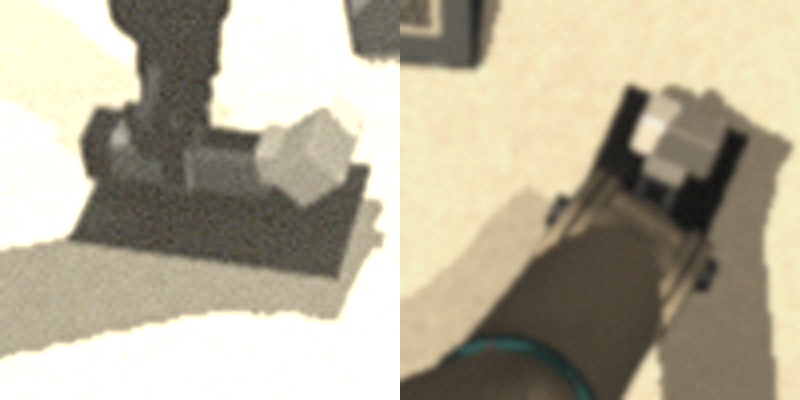

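The scanner hovers centred over the mat, aligned with it (head at (690,135) in the right pane). Lower it.

Emit:
{"api": "carry_out", "payload": {"slide": [[0,0,0.8],[0,0,1.5],[0,0,1.9],[0,0,2.05],[0,0,2.05]], "dr": [[0,0,0],[0,0,0],[0,0,0],[0,0,0],[0,0,0]], "fingers": [0.2,0.2,0.2,0.2,0.2]}}

```text
time: 13.55
position: [0.467, 0.0316, 0.0093]
eef_rot: [[0.926, -0.377, -0.0], [-0.377, -0.926, 0.0], [-0.0, 0.0, -1.0]]
force: [0.2, -0.2, -1.6]
finger_gap: 0.0331
grasp_force: 60.5
```

Emit:
{"api": "carry_out", "payload": {"slide": [[0,0,0.1],[0,0,0.1],[0,0,0.1]], "dr": [[0,0,0],[0,0,0],[0,0,0]], "fingers": [0.2,0.2,0.2]}}

```text
time: 13.92
position: [0.4671, 0.0316, 0.0092]
eef_rot: [[0.926, -0.377, 0.001], [-0.377, -0.926, 0.0], [0.0, -0.001, -1.0]]
force: [-2.2, 0.3, 10.4]
finger_gap: 0.0332
grasp_force: 62.0
```

Contact is seen. Release and lift clear.

Emit:
{"api": "carry_out", "payload": {"slide": [[0,0,-0.1],[0,0,-0.1],[0,0,-0.1],[0,0,-0.1],[0,0,-0.1]], "dr": [[0,0,0],[0,0,0],[0,0,0],[0,0,0],[0,0,0]], "fingers": [0.4,0.7,1,1,1]}}

```text
time: 14.55
position: [0.4672, 0.0316, 0.0093]
eef_rot: [[0.926, -0.377, -0.0], [-0.377, -0.926, -0.0], [-0.0, 0.0, -1.0]]
force: [-0.5, -0.3, -0.4]
finger_gap: 0.085
grasp_force: 0.0
```

Emit:
{"api": "carry_out", "payload": {"slide": [[0,0,-2],[0,0,-5],[0,0,-10],[0,0,-16],[-4,0,-20],[-5,5,-22],[-5,10,-22],[-5,15,-22]], "dr": [[0,0,0],[0,0,0],[0,0,0],[0,0,0],[0,0,0],[0,0,0],[0,0,0],[0,0,0]], "fingers": [1,1,1,1,1,1,1,1]}}

```text
time: 15.55
position: [0.3639, -0.0893, 0.2297]
eef_rot: [[0.927, -0.375, 0.002], [-0.375, -0.927, 0.0], [0.001, -0.001, -1.0]]
force: [0.7, -0.7, 0.9]
finger_gap: 0.0857
grasp_force: 0.0
```

```bash
python3 - <<'E'
from h import *
s=read_state();print(s["position"],s["force"],s["finger_gap"])
def rect(p): return cv2.minAreaRect((p[:,:2]*1000).astype(np.float32)) if len(p)>5 else None
im=[]
for nm in("side","top"):
    c=camera(nm);P=cloud(c)
    near=(np.hypot(P[...,0]-.489,P[...,1]-.023)<.13)
    a=near&(P[...,2]>.02)&(P[...,2]<.085);print(nm,"scanner",rect(P[a]),np.percentile(P[a][:,2],99))
    lev=(P[...,2]>.085)&(P[...,1]<-.12)&(P[...,1]>-.3)&(P[...,0]>.6)&(P[...,0]<.78)&(P[...,2]<.17)
    print(" lever",P[lev].mean(0),lev.sum())
    y,x=(140,170) if nm=="side" else (150,180)
    im.append(cv2.resize(c["color"][y:y+200,x:x+200,::-1],(400,400),interpolation=cv2.INTER_CUBIC))
cv2.imwrite("pics/s6.png",cv2.convertScaleAbs(np.hstack(im),alpha=1.5,beta=15))
E
```

```text
[ 0.3639 -0.0893  0.2297] [ 0.6877 -0.7353  0.9496] 0.08569784315220422
side scanner ((488.85308837890625, 21.00701904296875), (67.07815551757812, 179.811279296875), 67.74989318847656) 0.06673287452948352
 lever [ 0.7112 -0.2157  0.1246] 206
top scanner ((491.6134033203125, 26.83565902709961), (65.22229766845703, 179.66058349609375), 65.33876037597656) 0.0690615750376947
 lever [ 0.7137 -0.2082  0.1299] 87
```

View pics/s6.png

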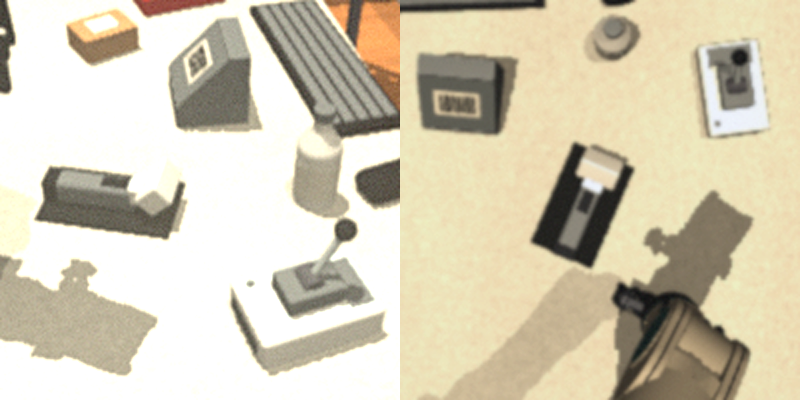

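The scanner lies flat and centred on the mat at (583,205), the lever is on at (740,58), and nothing else has moved.

```bash
python3 -c "
from workcell import *
print(finish_job())"
```

```text
the job is handed in; nothing more can be done
None
```

The job is handed in: the hub is on, the scanner was held about 8 cm from the label for 3 s, and it now lies flat in the middle of its mat, released, with nothing else moved.

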